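# Set up the inverted microscope to photograph a crimp section

### The job

Set the inverted microscope up to photograph the round crimp sample. First take the dust cap off the stage and lay it flat, knob up, in the steel sample tray, then set the round resin mount gently on the stage, flat side down and centred so that it covers the opening completely. Pull the selector rod out to its middle click, so that eyepieces and camera share the image, turn the lamp switch fully clockwise to on, and leave the rectangular mount in its place.

Things in the scene. Friction and masses are not known exactly. Their poses are not given: they have to be found in the camera images.
- scope: inverted microscope, ivory, fixed; origin on the bench under the stage opening, z up. Base 170 (x) by 370 mm (y -225 to 145), 50 high. Dark level stage plate 150 (x) by 166 (y) on top, upper face z 160. Beyond it, y 78 to 140, x -52 to 52, the head block, its top rising to z 190; two black eyepieces slope from it to y 215, z 240. Black lamp house on the base at x 45, y -170, top z 108
- stage_opening (a point): centre of the round through opening, 21 mm diameter, in the middle of the stage plate, at the level of the plate's upper face (160 mm above the bench); axes as the microscope's
- selector_rod (a joint): travel (m) of the push-pull selector rod: 0 fully in (its start), 0.024 fully out. A spring detent clicks at 0, 0.012 (middle) and 0.024. About 5 N pull it out of a click; let go between 0.008 and 0.016 it draws itself to the middle. The 8 mm steel rod bears two dark rings 12 mm apart: fully in none shows, at the middle click the first stands at the mouth of the bushing
- rod_knob (a point): centre of the black round knob on the selector rod's end, 18 mm diameter, 22 mm long along the rod; moves with the rod. The level rod leaves the head block's -x flank 105 mm above the bench and pulls along the microscope's -x. Pushed in, the knob's centre stands 46 mm off the head block; free around and above. (The larger focus knob, low on the base, is fixed.) Axes as the microscope's
- lamp_switch (a joint): angle (rad) of the rotary lamp switch: 0 off (its start), 1.05 on, at its stop; turns clockwise seen from above, about 0.04 N m of friction, stays where it is left
- lamp_switch_grip (a point): on the upright axis of the lamp switch, 87 mm above the bench: the height to grip its black raised bar, 34 mm long, 14 mm wide, from 62 to 94 mm above the bench. The switch stands on the low part of the microscope's base, at its -y end, on the selector rod's side. Axes turn with the bar; x along the bar, parallel to the microscope's x when off
- dust_cap: black dust cap lying over the stage opening at the start: disc 54 mm diameter, 8 mm thick, rising to 10 mm at a round knob in its centre, 20 mm diameter from 15 to 36 mm above its underside; 38 mm high in all, about 60 g; origin at the centre of its underside, z up
- sample_tray: shallow grey steel tray, 177 (x) by 247 mm (y), fixed, rim 27 mm high, floor 2 mm thick, walls 2 mm; inside 166 by 236 mm; origin under its centre. The two mounts stand in it (between y -35 and +80 mm in its frame); its -y end is free, room for the dust cap at about y = -75 mm
- round_mount: round resin mount (potted crimp section), pale grey-green, 30 mm diameter, 25 mm high, about 40 g, standing upright in the tray; origin at the centre of its underside, z up
- block_mount: rectangular resin mount, pale grey-green, 45 x 28 mm and 22 mm high, long side along its own x, standing in the tray; stays there. Origin at the centre of its underside

How it is judged:
By the outcome, as a careful person would: the job done as asked, in the order asked, and still so for the second after the job is handed in, with the robot touching nothing.
It also fails if it takes over 72 s, if anything falls off the work surface, if the arm or the gripper's body presses on something with over 40 N, if the wrist force passes 120 N, or if a joint passes its speed limit or range.

### The arm

A 6-joint arm with a two-finger parallel gripper is mounted at the origin on a cart in front of the work surface, level with it; the furniture and walls round the work are solid. World frame = base frame: x ahead of the robot, y to its left, z up, the work surface at z = 0. Lengths are in m, angles in rad, forces in N, time in s.
With the tool pointing down it reaches from about 0.325 to 0.85 m from the base axis. Payload 4.4 kg.
Tool frame: the origin (TCP) lies on the mounting face of the last link; the fingertips stand 199 mm ahead of it and the grasp point (between the pads) lies env.grip_depth ahead of it (env.grip_depth is the distance from the TCP to the grasp point, in m); z points along the fingers, y is the line along which they close (so a half turn about z gives the same grasp; the last joint's range is limited). The gripper opens to 94 mm and grips with 3 to 60 N. Pads are 16 mm wide; open, the fingers measure 119 mm over their backs; the gripper's body (75 mm by 177 mm) begins 78 mm behind the grasp point.
Start: joints at [1.133, 0.207, 1.542, -0, 1.393, -0.15], TCP at [0.163, 0.552, 0.405] pointing down, gripper open.
Joint ranges: [-2.73, 2.73], [-0.86, 2.22], [0.23, 2.46], [-1.11, 4.25], [0.08, 2.63], [-2.82, 2.82]. Speed limits (rad/s): [2.79, 2.79, 3.14, 3.14, 3.14, 3.14].

### API

Orientations are given as a rotation vector (axis times angle).
In Python, from plant import env, vision, workorder gives the robot as it stands.
- The arm moves only by the tool send_rows, never from a script. Its argument "moves" is a list of rows, each an object with "xyz": the shift along the tool's x, y, z in units of 0.1 m (1.0 is 0.1 m), a list of three; "delta_rot": the turn, a rotation vector about the tool's x, y, z in units of 45 degrees (1.0 is 45 degrees), a list of three; "fingers": the closure, from 0 (fully open) to 1 (shut). A call has 1 to 8 rows; each row is the pose to reach, as a shift and turn from the pose commanded when the call began, along the tool's axes at that moment; what a row does not reach only later rows make up. A row lasts 1/12 s, in which the tool goes at most 41.7 mm and 7.16 degrees, less where a joint would pass 70% of its speed; a pose out of reach is approached as far as the arm can. A call with a number of a shift or a turn outside -1 to 1 is refused whole. A call with a gripper value outside its range is refused whole. The fingers move at their own pace and stop on an object; "newtons" is the grip in N (left out, the last holds). Time passes only in rows, so rows that repeat a pose let the fingers close. It gives the time, the measured TCP pose, the force, the opening and the grip force at its end, in the units of the state.
- env.state(): the state, without advancing time (a new reading comes with each control period).
- vision.grab_frame(name): name is "scene" or "side" or "wrist"; returns a dict with "image" (420x560x3 uint8, red, green, blue), "z_map" (420x560 float32, m along the optical axis (not along the pixel's ray), 0 where there is no reading), "fx", "fy", "cx", "cy" (pixels), "k1" (the pictures are not rectified: a ray, as slopes to the right and down, at radius r is drawn at 1 + k1 r^2 times it, then the intrinsics apply), "R" (3x3) and "t" (3): a world point X has camera coordinates R X + t; the wrist camera has in their place "mount" (4x4, takes a point from camera to tool coordinates, whose origin is the TCP and whose axes are the flange's). Camera axes: x right, y down, z forward; pixel columns grow to the right and rows downward; lengths in m; the calibration is good to about 2 mm. A picture is of the moment at which its call begins: read the wrist's pose just before it.
- workorder.finish_job(): hands the job in; it is judged then, once.
The state is a dict: "time_s": time; "joints": joint angles; "joint_velocities": joint speeds; "joint_torque": joint torques, N m; "tcp_pos": TCP position; "ee_rot": TCP orientation; "force": force on the tool from outside, world axes, zero at the start; "ft_torque": the same for the moment, N m; "finger_gap": finger opening in m; "gripper_force": force on a finger pad.
Only numpy, scipy, OpenCV 4.12 (cv2) and the standard library are available. Lean on these libraries where they do the work, as an engineer would, in place of code of your own. Each camera call takes 0.05 s, during which the arm holds its last target. There are 200 camera calls.

## Working session

There is one attempt and no reset: what is moved stays moved. The work goes in short steps, Python scripts to look and compute and a tool call to move; the robot and the scene stay as the last step left them, time stands still between calls to the robot, and variables do not carry over. Pictures are saved under pics/ and viewed, at most 10 in all, crops included, and the job is handed in when it is done.

Besides the shell and the picture viewer there is one more tool, called after "Request:" in YAML: its name, and indented under it one key for each argument. send_rows: Moves the arm, as the interface text tells. Shifts and turns lie within -1 to 1; 1 stands for 0.1 m of shift or 45 degrees of turn. Its arguments: {"type":"object","properties":{"moves":{"type":"array"},"newtons":{"type":"number"}},"required":["moves"]}

```bash
ls; mkdir -p pics
python3 - <<'E'
from plant import env, vision, workorder
import cv2,numpy as np
s=env.state();print(s['time_s'],s['tcp_pos'],s['ee_rot'],s['finger_gap'],env.grip_depth)
for n in('scene','side'):
    f=vision.grab_frame(n);cv2.imwrite(f'pics/{n}0.png',f['image'][:,:,::-1]);np.savez(f'{n}0.npz',**f)
    print(n,f['fx'],f['cx'],f['cy'],f['k1'],f['R'].tolist(),f['t'])
E
```

```text
pics
0.0 [0.16252058 0.55120114 0.40352693] [-0.4488659  -3.10875394  0.00330129] 0.09393496958481684 0.1804
scene 467.2337756082634 280.1641396323598 208.81221933956698 -0.09630901060571208 [[0.8265450331047821, -0.5628702185055108, 0.000652203475455836], [-0.4227201592763185, -0.6215063665119549, -0.6595737284993332], [0.371659757293171, 0.5448916897005005, -0.751639588702002]] [-0.38762841  0.31036268  1.23004761]
side 398.1331428663851 283.9532159267554 211.315333963805 -0.00859331895920822 [[-0.8539936137023502, -0.5200185108297398, 0.01660289583237973], [-0.19699179086305652, 0.2936422863383992, -0.9353974780843294], [0.48154869129524897, -0.8020941067408346, -0.35320801497624]] [0.45514491 0.19816658 0.85782919]
```

View pics/scene0.png

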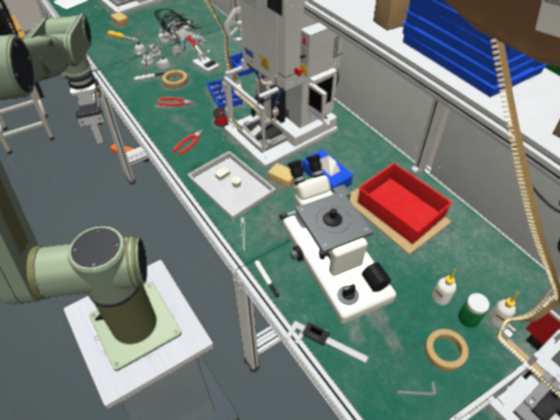

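View pics/side0.png

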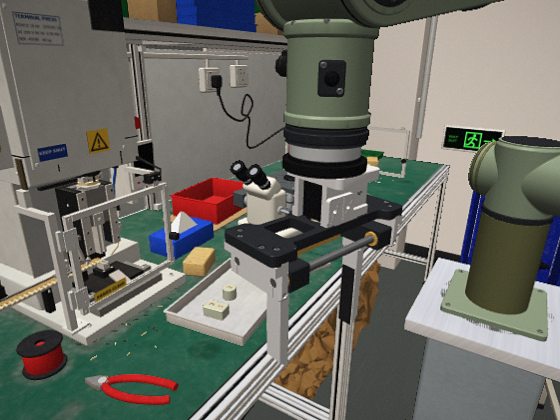

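The scene picture shows the scope around (335,240): cap at (333,217), selector knob near (285,216), switch (348,293) and lamp house (376,275). The tray is around (232,183), with the mounts at (222,174) and (237,182). Next I'll crop and measure.

```bash
cat > h.py <<'E'
import numpy as np,cv2
def ray(f,u,v):
    K=np.array([[f['fx'],0,f['cx']],[0,f['fy'],f['cy']],[0,0,1]],float)
    x=(u-f['cx'])/f['fx'];y=(v-f['cy'])/f['fy'];a,b=x,y
    for _ in range(20):
        r=a*a+b*b;a=x/(1+f['k1']*r);b=y/(1+f['k1']*r)
    return np.array([a,b,np.ones_like(a)] if np.ndim(a) else [a,b,1.])
def cam(f):  # scene cams: R,t world->camera ; returns origin, R^T
    return -f['R'].T@f['t'],f['R'].T
def plane(f,u,v,z,pose=None):
    o,R=pose if pose else cam(f)
    d=R@ray(f,u,v);return o+d*(z-o[2])/d[2]
def cloud(f,pose=None):
    v,u=np.mgrid[0:420,0:560].astype(float);o,R=pose if pose else cam(f)
    p=ray(f,u,v)*f['z_map'];return np.einsum('ij,jab->abi',R,p)+o
def wpose(f,s):
    from scipy.spatial.transform import Rotation as Ro
    T=Ro.from_rotvec(s['ee_rot']).as_matrix();M=f['mount']
    return s['tcp_pos']+T@M[:3,3],T@M[:3,:3]
E
python3 - <<'E'
import numpy as np,cv2
from h import *
f=dict(np.load('scene0.npz'));im=f['image'][:,:,::-1]
a=cv2.resize(im[150:320,180:400],None,fx=3.6,fy=3.5,interpolation=cv2.INTER_CUBIC);cv2.imwrite('pics/c1.png',a)
P=cloud(f)
for n,u,v in[('cap',333,215),('stage',320,230),('sw',348,292),('lamp',376,275),('k1',285,216),('k2',297,253),('m1',222,174),('m2',237,182),('tray',240,195),('bench',200,230)]:
    print(n,P[v,u].round(3))
z=P[:,:,2];m=(abs(z-.16)<.006)&(f['image'].max(2)<130)
m[:, :280]=0;m[:170]=0;m[270:]=0;m[:,385:]=0
n,l,st,c=cv2.connectedComponentsWithStats(m.astype(np.uint8));k=1+st[1:,4].argmax();m=l==k
q=P[m];print(st[k],np.median(q[:,2]));r=cv2.minAreaRect(q[:,:2].astype(np.float32)*1000);print(r)
E
```

```text
cap [ 0.562 -0.112  0.191]
stage [ 0.518 -0.115  0.162]
sw [ 0.496 -0.272  0.082]
lamp [ 0.579 -0.283  0.104]
k1 [0.492 0.01  0.114]
k2 [ 0.478 -0.072  0.039]
m1 [0.465 0.342 0.028]
m2 [0.486 0.278 0.031]
tray [0.475 0.243 0.006]
bench [ 0.488  0.744 -0.705]
[295 206  78  46 158] 0.1590758775099294
((525.3091430664062, -132.80506896972656), (110.9035415649414, 221.01547241210938), 31.9326114654541)
```

View pics/c1.png

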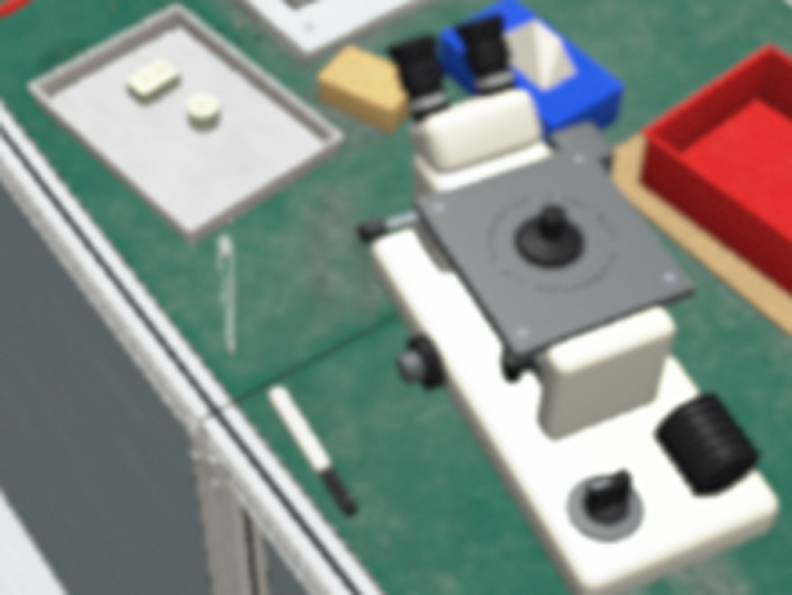

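Crop c1 (scale 3.6/3.5, offset 180,150) shows the round mount at (203,110), the block at (153,80), the cap knob at (551,215) and the selector knob at (370,230). The bar switch is at (607,495), and the stage corners at (415,200), (520,358) and (692,292).

Run:
```python
import numpy as np
from h import *
f=dict(np.load('scene0.npz'));P=cloud(f)
g=lambda x,y,z:plane(f,180+x/3.6,150+y/3.5,z)
for n,x,y,z in[('stL',415,200,.16),('stN',520,358,.16),('stR',692,292,.16),('capdisc',550,240,.168),('capknob',551,212,.198),('round',203,102,.027),('block',153,75,.024),('tA',30,88,.027),('tB',175,8,.027),('tC',343,137,.027),('tD',192,238,.027),('rodknob',370,230,.105),('sw',607,482,.094),('baseN',590,590,.05),('baseR',775,505,.05)]:print(n,g(x,y,z)[:2].round(4))
for x,y in[(600,350),(610,390),(470,140),(715,440),(600,500)]:print(P[150+int(y/3.5),180+int(x/3.6)].round(3))
```

```text
stL [ 0.5119 -0.0112]
stN [ 0.4842 -0.1786]
stR [ 0.6266 -0.2016]
capdisc [ 0.5673 -0.1071]
capknob [ 0.5673 -0.1041]
round [0.4931 0.2943]
block [0.4743 0.3554]
tA [0.3689 0.4022]
tB [0.5385 0.4248]
tC [0.5744 0.1832]
tD [0.3987 0.1539]
rodknob [0.4924 0.0211]
sw [ 0.5    -0.2679]
baseN [ 0.4526 -0.3143]
baseR [ 0.6115 -0.3368]
[ 0.539 -0.2    0.152]
[ 0.554 -0.204  0.095]
[0.571 0.002 0.182]
[ 0.582 -0.287  0.106]
[ 0.491 -0.27   0.084]
```

```bash
cat > plan.py <<'E'
import sys,numpy as np
from scipy.spatial.transform import Rotation as Ro
from plant import env
# args: x y z (of grasp point) yaw_deg of tool y axis relative to world y (ccw +)
def plan(x,y,zg,yaw):
    s=env.state();T=Ro.from_rotvec(s['ee_rot'])
    a=np.radians(yaw);Y=[-np.sin(a),np.cos(a),0];Z=[0,0,-1];X=np.cross(Y,Z)
    G=Ro.from_matrix(np.array([X,Y,Z]).T)
    rot=(T.inv()*G).as_rotvec()/np.radians(45)
    d=np.array([x,y,zg+env.grip_depth])-s['tcp_pos']
    n=int(np.ceil(np.abs(np.r_[T.inv().apply(d),G.inv().apply(d)]).max()/.1))
    print('t',round(s['time_s'],2),'calls',n,'rot',rot.round(3),'| call1',(T.inv().apply(d)/n*10).round(3),'| then each',(G.inv().apply(d)/n*10).round(3),'total',(G.inv().apply(d)*10).round(3),'q6',s['joints'][5].round(2),'force',np.round(s['force'],1))
if __name__=='__main__':plan(*map(float,sys.argv[1:]))
E
python3 plan.py 0.45 0.25 0.30 -9.3; python3 -c "
from plant import vision
f=vision.grab_frame('wrist');print(f['mount'].round(3),f['fx'],f['k1'])"
```

```text
t 0.1 calls 4 rot [-0.003 -0.001 -0.159] | call1 [-0.902 -0.519 -0.191] | then each [-0.831 -0.627 -0.192] total [-3.324 -2.508 -0.768] q6 -0.15 force [-0.1 -0.3 -0.8]
[[-0.    -0.962 -0.274  0.081]
 [ 1.    -0.     0.001 -0.   ]
 [-0.001 -0.274  0.962  0.021]
 [ 0.     0.     0.     1.   ]] 365.7323411016118 -0.09125561460148494
```

Request:
send_rows:
  moves:
    - {"xyz":[-0.9,-0.52,-0.19],"delta_rot":[-0.003,-0.001,-0.159],"fingers":0}
    - {"xyz":[-0.9,-0.52,-0.19],"delta_rot":[-0.003,-0.001,-0.159],"fingers":0}
    - {"xyz":[-0.9,-0.52,-0.19],"delta_rot":[-0.003,-0.001,-0.159],"fingers":0}
    - {"xyz":[-0.9,-0.52,-0.19],"delta_rot":[-0.003,-0.001,-0.159],"fingers":0}

```text
time_s: 0.48
tcp_pos: [0.2368, 0.474, 0.4245]
ee_rot: [0.261, 3.127, 0.003]
force: [-0.5, 0.1, -0.1]
finger_gap: 0.0937
gripper_force: 0.0
```

Request:
send_rows:
  moves:
    - {"xyz":[-0.83,-0.63,-0.19],"delta_rot":[0,0,0],"fingers":0}
    - {"xyz":[-0.83,-0.63,-0.19],"delta_rot":[0,0,0],"fingers":0}
    - {"xyz":[-0.83,-0.63,-0.19],"delta_rot":[0,0,0],"fingers":0}
    - {"xyz":[-0.83,-0.63,-0.19],"delta_rot":[0,0,0],"fingers":0}

```text
time_s: 0.82
tcp_pos: [0.3081, 0.3989, 0.4434]
ee_rot: [0.261, 3.128, 0.004]
force: [-1.3, -0.1, -0.2]
finger_gap: 0.0942
gripper_force: 0.0
```

Request:
send_rows:
  moves:
    - {"xyz":[-0.83,-0.63,-0.19],"delta_rot":[0,0,0],"fingers":0}
    - {"xyz":[-0.83,-0.63,-0.19],"delta_rot":[0,0,0],"fingers":0}
    - {"xyz":[-0.83,-0.63,-0.19],"delta_rot":[0,0,0],"fingers":0}
    - {"xyz":[-0.83,-0.63,-0.19],"delta_rot":[0,0,0],"fingers":0}

```text
time_s: 1.15
tcp_pos: [0.3796, 0.3238, 0.4621]
ee_rot: [0.26, 3.128, 0.004]
force: [0.1, 1.2, 0.3]
finger_gap: 0.0936
gripper_force: 0.0
```

```bash
python3 - <<'E'
from plant import env,vision
import cv2,numpy as np
s=env.state();f=vision.grab_frame('wrist');np.savez('w1.npz',**f,tcp_pos=s['tcp_pos'],ee_rot=s['ee_rot']);cv2.imwrite('pics/w1.png',f['image'][:,:,::-1])
print(s['tcp_pos'],s['joint_velocities'].round(2))
E
python3 plan.py 0.5 -0.1 0.30 -9.3
```

```text
[0.37963054 0.32379719 0.46208763] [0.06 0.   0.02 0.06 0.   0.06]
t 1.2 calls 4 rot [ 0.004  0.    -0.003] | call1 [-0.474 -0.998 -0.05 ] | then each [-0.472 -0.999 -0.047] total [-1.887 -3.996 -0.189] q6 -0.87 force [-0.4  0.4  0.1]
```

View pics/w1.png

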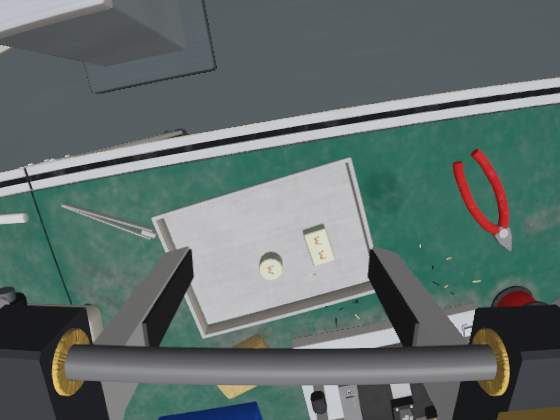

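The wrist picture shows the tray with rim corners at (155,218), (350,160) and (205,335). The round mount is at (271,267) and the block at (319,245).

Run:
```python
import numpy as np
from h import *
f=dict(np.load('w1.npz'));p=wpose(f,f)
hsv=cv2.cvtColor(f['image'],cv2.COLOR_RGB2HSV)
m=((hsv[...,1]>25)&(hsv[...,2]>150)&(hsv[...,0]>22)&(hsv[...,0]<60)).astype(np.uint8);m[:200]=0;m[300:]=0;m[:,:220]=0;m[:,350:]=0
n,l,st,c=cv2.connectedComponentsWithStats(m)
P=cloud(f,p)
for i in range(1,n):
    if st[i,4]>80:
        q=P[l==i];t=q[q[:,2]>np.percentile(q[:,2],60)-.004]
        print(st[i],c[i],plane(f,*c[i],.025,p).round(4),'z',np.median(q[:,2]).round(4),'topmean',t.mean(0).round(4))
for a in[(155,218),(350,160),(205,335)]:print(a,plane(f,*a,.027,p).round(4))
print(P[200,250],P[210,200])
```

```text
(155, 218) [0.4014 0.1698 0.027 ]
(350, 160) [0.3713 0.4072 0.027 ]
(205, 335) [0.5699 0.1923 0.027 ]
[0.40487549 0.28308377 0.00097809] [0.40709538 0.21865493 0.000988  ]
```

Request:
send_rows:
  moves:
    - {"xyz":[-0.47,-1.0,-0.05],"delta_rot":[0.004,0,-0.003],"fingers":0}
    - {"xyz":[-0.47,-1.0,-0.05],"delta_rot":[0.004,0,-0.003],"fingers":0}
    - {"xyz":[-0.47,-1.0,-0.05],"delta_rot":[0.004,0,-0.003],"fingers":0}
    - {"xyz":[-0.47,-1.0,-0.05],"delta_rot":[0.004,0,-0.003],"fingers":0}

```text
time_s: 1.53
tcp_pos: [0.4081, 0.2172, 0.4658]
ee_rot: [0.255, 3.131, -0.003]
force: [0.5, 0.8, 0.1]
finger_gap: 0.0938
gripper_force: 0.0
```

Request:
send_rows:
  moves:
    - {"xyz":[-0.47,-1.0,-0.05],"delta_rot":[0,0,0],"fingers":0}
    - {"xyz":[-0.47,-1.0,-0.05],"delta_rot":[0,0,0],"fingers":0}
    - {"xyz":[-0.47,-1.0,-0.05],"delta_rot":[0,0,0],"fingers":0}
    - {"xyz":[-0.47,-1.0,-0.05],"delta_rot":[0,0,0],"fingers":0}

```text
time_s: 1.87
tcp_pos: [0.4391, 0.1113, 0.4711]
ee_rot: [0.255, 3.13, -0.002]
force: [-0.2, 0.3, -0.0]
finger_gap: 0.0936
gripper_force: 0.0
```

Request:
send_rows:
  moves:
    - {"xyz":[-0.47,-1.0,-0.05],"delta_rot":[0,0,0],"fingers":0}
    - {"xyz":[-0.47,-1.0,-0.05],"delta_rot":[0,0,0],"fingers":0}
    - {"xyz":[-0.47,-1.0,-0.05],"delta_rot":[0,0,0],"fingers":0}
    - {"xyz":[-0.47,-1.0,-0.05],"delta_rot":[0,0,0],"fingers":0}

```text
time_s: 2.2
tcp_pos: [0.4702, 0.0052, 0.4762]
ee_rot: [0.254, 3.13, -0.002]
force: [0.8, 0.6, 0.4]
finger_gap: 0.0937
gripper_force: 0.0
```

Request:
send_rows:
  moves:
    - {"xyz":[-0.2,-1.0,-0.05],"delta_rot":[0,0,0],"fingers":0}
    - {"xyz":[-0.2,-1.0,-0.05],"delta_rot":[0,0,0],"fingers":0}
    - {"xyz":[-0.2,-1.0,-0.05],"delta_rot":[0,0,0],"fingers":0}
    - {"xyz":[-0.2,-1.0,-0.05],"delta_rot":[0,0,0],"fingers":0}

```text
time_s: 2.53
tcp_pos: [0.4735, -0.096, 0.4812]
ee_rot: [0.253, 3.131, -0.001]
force: [-0.7, -0.0, 0.1]
finger_gap: 0.0939
gripper_force: 0.0
```

Run:
```python
from plant import env,vision
import cv2,numpy as np
s=env.state();f=vision.grab_frame('wrist');np.savez('w2.npz',**f,tcp_pos=s['tcp_pos'],ee_rot=s['ee_rot']);cv2.imwrite('pics/w2.png',f['image'][:,:,::-1])
print(s['tcp_pos'],s['joint_velocities'].round(2))
```

```text
[ 0.47353231 -0.09596765  0.48118257] [ 0.05 -0.02  0.02  0.04  0.02  0.04]
```

View pics/w2.png

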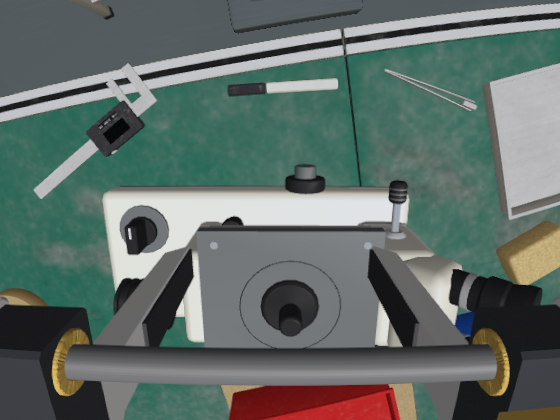

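The wrist picture shows the cap disc centre at about (290,305), the stage front corners at (198,228) and (384,228), the selector knob at (398,192), and the switch bar at (136,236) in a ring at (144,229).

Run:
```python
import numpy as np
from h import *
f=dict(np.load('w2.npz'));p=wpose(f,f);P=cloud(f,p);I=f['image'].max(2);z=P[...,2]
L=lambda *a:plane(f,*a,p).round(4)
a,b=L(198,228,.16),L(384,228,.16);print('stage corners',a,b,'d',np.linalg.norm(b-a),'yaw',np.degrees(np.arctan2(-(b-a)[0],(b-a)[1])))
def box(u0,u1,v0,v1):
    m=np.zeros_like(I,bool);m[v0:v1,u0:u1]=1;return m
m=box(250,335,270,345)&(I<60)
c=max(cv2.findContours(m.astype(np.uint8),0,1)[0],key=cv2.contourArea)[:,0]
c=c[c[:,1]<325]  # disc edge, far from knob
q=np.array([plane(f,*map(float,x),.166,p)[:2] for x in c]);A=np.c_[2*q,np.ones(len(q))];s=np.linalg.lstsq(A,(q**2).sum(1),rcond=None)[0]
print('cap disc',s[:2].round(4),'r',np.sqrt(s[2]+s[:2]@s[:2]).round(4))
m=box(250,335,270,345)&(z>.190)&(z<.203)&(I<90);q=P[m];print('knob top',q.mean(0),np.ptp(q[:,:2],0),len(q))
m=box(385,412,172,206)&(I<70);v,u=np.nonzero(m);print('rodknob px',u.min(),u.max(),v.min(),v.max(),L((u.min()+u.max())/2,(v.min()+v.max())/2,.105),'depth zmax',z[m].max(), 'ends',L(398.,float(v.min()),.105),L(398.,float(v.max()),.105))
m=box(110,170,200,260)&(z>.088)&(z<.1);q=P[m];print('bar top',len(q),q.mean(0).round(4));r=cv2.minAreaRect(q[:,:2].astype(np.float32)*1000);print(r)
m=box(105,175,195,265)&(z>.054)&(z<.066)&(I<130)&(I>30);q=P[m];print('ring',len(q),cv2.minEnclosingCircle(q[:,:2].astype(np.float32)*1000),np.median(q[:,2]))
f=dict(np.load('w1.npz'));p=wpose(f,f);P=cloud(f,p);z=P[...,2]
for n,b in(('round',(255,288,250,285)),('block',(300,340,222,270))):
    m=box(*b)&(z>.018)&(z<.032);q=P[m];print(n,len(q),q.mean(0).round(4),cv2.minEnclosingCircle(q[:,:2].astype(np.float32)*1000),cv2.minAreaRect(q[:,:2].astype(np.float32)*1000))
```

```text
stage corners [ 0.482  -0.1697  0.16  ] [ 0.5081 -0.0099  0.16  ] d 0.16191741722248412 yaw -9.276165390798964
cap disc [ 0.5665 -0.1028] r 0.0259
knob top [ 0.56666051 -0.10260171  0.1959809 ] [0.01935056 0.01985293] 431
rodknob px 389 407 180 203 [0.4928 0.0209 0.105 ] depth zmax 0.4601659446230145 ends [0.481  0.0218 0.105 ] [0.5047 0.02   0.105 ]
bar top 374 [ 0.5033 -0.2641  0.0922]
((503.6678161621094, -265.2130126953125), (13.839560508728027, 33.2437629699707), 80.74625396728516)
ring 983 ((504.41473388671875, -264.9900817871094), 29.659931182861328) 0.055235527125883754
round 455 [0.4886 0.2949 0.0252] ((490.166259765625, 294.39453125), 15.722177505493164) ((489.8119201660156, 294.502197265625), (28.827054977416992, 29.927413940429688), 80.95198822021484)
block 785 [0.4713 0.3584 0.0226] ((471.8938903808594, 357.5567626953125), 25.513816833496094) ((472.17376708984375, 358.4938049316406), (45.14661407470703, 27.99243927001953), 9.570294380187988)
```

```bash
python3 plan.py 0.5666 -0.1027 0.192 -9.3
```

```text
t 2.58 calls 2 rot [ 0.002 -0.     0.003] | call1 [-0.467  0.033  0.543] | then each [-0.467  0.035  0.543] total [-0.933  0.07   1.086] q6 -1.79 force [-0.8  0.7 -0.9]
```

Request:
send_rows:
  moves:
    - {"xyz":[-0.93,0.07,0.5],"delta_rot":[0.002,0,0.003],"fingers":0.3}
    - {"xyz":[-0.93,0.07,0.5],"delta_rot":[0.002,0,0.003],"fingers":0.3}
    - {"xyz":[-0.93,0.07,0.5],"delta_rot":[0.002,0,0.003],"fingers":0.3}
    - {"xyz":[-0.93,0.07,0.5],"delta_rot":[0.002,0,0.003],"fingers":0.3}
    - {"xyz":[-0.93,0.07,0.9],"delta_rot":[0.002,0,0.003],"fingers":0.3}
    - {"xyz":[-0.93,0.07,0.9],"delta_rot":[0.002,0,0.003],"fingers":0.3}
    - {"xyz":[-0.93,0.07,0.9],"delta_rot":[0.002,0,0.003],"fingers":0.3}

```text
time_s: 3.17
tcp_pos: [0.5646, -0.101, 0.3897]
ee_rot: [-0.25, -3.126, 0.0]
force: [0.0, 0.3, 0.2]
finger_gap: 0.0658
gripper_force: 0.0
```

```bash
python3 plan.py 0.5666 -0.1027 0.192 -9.3
```

```text
t 3.17 calls 1 rot [-0.001 -0.007  0.003] | call1 [-0.023 -0.013  0.173] | then each [-0.022 -0.013  0.173] total [-0.022 -0.013  0.173] q6 -1.74 force [0.  0.3 0.2]
```

Request:
send_rows:
  moves:
    - {"xyz":[-0.005,-0.003,0.18],"delta_rot":[0,0,0],"fingers":0.3}
    - {"xyz":[-0.005,-0.003,0.18],"delta_rot":[0,0,0],"fingers":0.3}
    - {"xyz":[-0.005,-0.003,0.18],"delta_rot":[0,0,0],"fingers":0.3}

```text
time_s: 3.42
tcp_pos: [0.5661, -0.1032, 0.3752]
ee_rot: [0.253, 3.13, -0.004]
force: [-0.2, 0.2, -0.7]
finger_gap: 0.0661
gripper_force: 0.0
```

```bash
python3 plan.py 0.5666 -0.1027 0.192 -9.3
```

```text
t 3.42 calls 1 rot [-0.003  0.002  0.001] | call1 [-0.005  0.006  0.028] | then each [-0.005  0.006  0.028] total [-0.005  0.006  0.028] q6 -1.74 force [-0.2  0.2 -0.7]
```

Request:
send_rows:
  moves:
    - {"xyz":[-0.005,0.005,0.025],"delta_rot":[0,0,0],"fingers":0.3}
    - {"xyz":[-0.005,0.005,0.025],"delta_rot":[0,0,0],"fingers":1}
    - {"xyz":[-0.005,0.005,0.025],"delta_rot":[0,0,0],"fingers":1}
    - {"xyz":[-0.005,0.005,0.025],"delta_rot":[0,0,0],"fingers":1}
    - {"xyz":[-0.005,0.005,0.025],"delta_rot":[0,0,0],"fingers":1}
    - {"xyz":[-0.005,0.005,0.025],"delta_rot":[0,0,0],"fingers":1}
    - {"xyz":[-0.005,0.005,0.025],"delta_rot":[0,0,0],"fingers":1}
  newtons: 20

```text
time_s: 4.0
tcp_pos: [0.5669, -0.1036, 0.3714]
ee_rot: [0.254, 3.131, -0.004]
force: [0.3, -0.3, 0.9]
finger_gap: 0.0291
gripper_force: 0.0
```

```bash
python3 plan.py 0.475 0.10 0.34 -9.3
```

```text
t 4.0 calls 2 rot [-0.003  0.001  0.   ] | call1 [ 0.617  0.929 -0.748] | then each [ 0.618  0.93  -0.745] total [ 1.236  1.861 -1.49 ] q6 -1.74 force [ 0.3 -0.3  0.9]
```

Request:
send_rows:
  moves:
    - {"xyz":[0,0,0],"delta_rot":[0,0,0],"fingers":1}
    - {"xyz":[0,0,0],"delta_rot":[0,0,0],"fingers":1}
    - {"xyz":[0,0,0],"delta_rot":[0,0,0],"fingers":1}
    - {"xyz":[0,0,0],"delta_rot":[0,0,0],"fingers":1}
    - {"xyz":[0,0,-0.2],"delta_rot":[0,0,0],"fingers":1}
    - {"xyz":[0,0,-0.4],"delta_rot":[0,0,0],"fingers":1}

```text
time_s: 4.5
tcp_pos: [0.5663, -0.1033, 0.4097]
ee_rot: [-0.254, -3.127, 0.002]
force: [-0.1, 0.5, -0.0]
finger_gap: 0.0201
gripper_force: 20.0
```

Request:
send_rows:
  moves:
    - {"xyz":[0,0,-0.3],"delta_rot":[0,0,0],"fingers":1}
    - {"xyz":[0,0,-0.6],"delta_rot":[0,0,0],"fingers":1}
    - {"xyz":[0.3,0,-1.0],"delta_rot":[0,0,0],"fingers":1}
    - {"xyz":[0.6,0.2,-1.0],"delta_rot":[0,0,0],"fingers":1}
    - {"xyz":[0.9,0.5,-1.0],"delta_rot":[0,0,0],"fingers":1}

```text
time_s: 4.92
tcp_pos: [0.486, -0.041, 0.5147]
ee_rot: [0.26, 3.124, -0.007]
force: [1.3, 0.5, -0.4]
finger_gap: 0.0196
gripper_force: 20.0
```

```bash
python3 plan.py 0.480 0.2206 0.12 -9.3;python3 - <<'E'
from plant import env,vision
import cv2,numpy as np
s=env.state();print(s['finger_gap'],s['gripper_force'],s['tcp_pos']);f=vision.grab_frame('wrist');np.savez('w3.npz',**f,tcp_pos=s['tcp_pos'],ee_rot=s['ee_rot']);cv2.imwrite('pics/w3.png',f['image'][:,:,::-1])
E
```

```text
t 4.92 calls 3 rot [-0.005  0.01  -0.004] | call1 [0.169 0.86  0.71 ] | then each [0.161 0.857 0.714] total [0.482 2.572 2.143] q6 -1.67 force [ 1.3  0.5 -0.4]
0.019600762007235366 19.998775720596313 [ 0.48596457 -0.04101285  0.5147188 ]
```

View pics/w3.png

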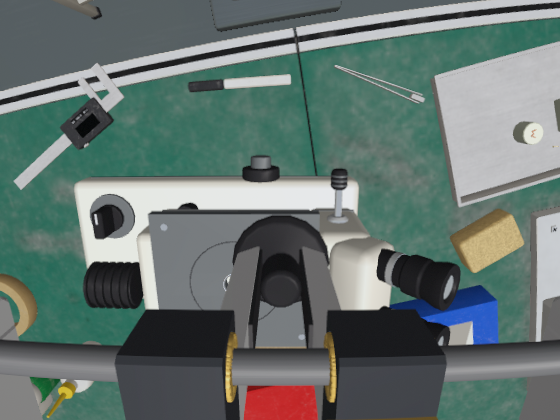

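The picture shows the cap held level between the fingers at (280,260), with the opening at (232,283).

Request:
send_rows:
  moves:
    - {"xyz":[0.1,0.4,0],"delta_rot":[-0.005,0.01,-0.004],"fingers":1}
    - {"xyz":[0.2,0.8,0],"delta_rot":[-0.005,0.01,-0.004],"fingers":1}
    - {"xyz":[0.2,1.0,0],"delta_rot":[-0.005,0.01,-0.004],"fingers":1}

```text
time_s: 5.22
tcp_pos: [0.4815, 0.0648, 0.5109]
ee_rot: [-0.246, -3.125, -0.006]
force: [0.2, 0.8, -1.1]
finger_gap: 0.0195
gripper_force: 20.0
```

Request:
send_rows:
  moves:
    - {"xyz":[0.1,0.4,0.1],"delta_rot":[0,0,0],"fingers":1}
    - {"xyz":[0.2,0.8,0.3],"delta_rot":[0,0,0],"fingers":1}
    - {"xyz":[0.28,1.0,0.6],"delta_rot":[0,0,0],"fingers":1}
    - {"xyz":[0.28,1.0,0.9],"delta_rot":[0,0,0],"fingers":1}

```text
time_s: 5.55
tcp_pos: [0.4696, 0.1693, 0.4208]
ee_rot: [-0.24, -3.127, -0.008]
force: [0.2, -0.5, -0.8]
finger_gap: 0.0194
gripper_force: 20.0
```

Request:
send_rows:
  moves:
    - {"xyz":[0,0.3,0.2],"delta_rot":[0,0,0],"fingers":1}
    - {"xyz":[0,0.57,0.5],"delta_rot":[0,0,0],"fingers":1}
    - {"xyz":[0,0.57,0.9],"delta_rot":[0,0,0],"fingers":1}
    - {"xyz":[0,0.57,1.0],"delta_rot":[0,0,0],"fingers":1}
    - {"xyz":[0,0.57,1.0],"delta_rot":[0,0,0],"fingers":1}

```text
time_s: 5.97
tcp_pos: [0.4769, 0.2215, 0.317]
ee_rot: [-0.247, -3.116, 0.003]
force: [0.0, -0.5, 0.2]
finger_gap: 0.0194
gripper_force: 20.0
```

```bash
python3 plan.py 0.480 0.2206 0.034 -9.3
```

```text
t 5.97 calls 2 rot [-0.004 -0.02   0.005] | call1 [-0.024 -0.     0.513] | then each [-0.016 -0.002  0.513] total [-0.032 -0.004  1.026] q6 -1.15 force [ 0.  -0.5  0.2]
```

Request:
send_rows:
  moves:
    - {"xyz":[-0.03,0,0.3],"delta_rot":[0,-0.01,0],"fingers":1}
    - {"xyz":[-0.03,0,0.6],"delta_rot":[0,-0.01,0],"fingers":1}
    - {"xyz":[-0.03,0,0.8],"delta_rot":[0,-0.01,0],"fingers":1}
    - {"xyz":[-0.03,0,0.85],"delta_rot":[0,-0.01,0],"fingers":1}
    - {"xyz":[-0.03,0,0.85],"delta_rot":[0,-0.01,0],"fingers":1}

```text
time_s: 6.38
tcp_pos: [0.4816, 0.221, 0.2366]
ee_rot: [0.251, 3.131, 0.002]
force: [-0.2, 0.2, -0.3]
finger_gap: 0.0197
gripper_force: 20.0
```

```bash
python3 plan.py 0.480 0.2206 0.034 -9.3
```

```text
t 6.38 calls 1 rot [0.001 0.    0.003] | call1 [ 0.015 -0.007  0.222] | then each [ 0.015 -0.007  0.222] total [ 0.015 -0.007  0.222] q6 -1.14 force [-0.2  0.2 -0.3]
```

Request:
send_rows:
  moves:
    - {"xyz":[0,0,0.1],"delta_rot":[0,0,0],"fingers":1}
    - {"xyz":[0,0,0.18],"delta_rot":[0,0,0],"fingers":1}
    - {"xyz":[0,0,0.2],"delta_rot":[0,0,0],"fingers":1}
    - {"xyz":[0,0,0.21],"delta_rot":[0,0,0],"fingers":1}
    - {"xyz":[0,0,0.22],"delta_rot":[0,0,0],"fingers":1}

```text
time_s: 6.8
tcp_pos: [0.4815, 0.2218, 0.2146]
ee_rot: [0.249, 3.13, 0.003]
force: [-0.4, 0.1, 0.5]
finger_gap: 0.0197
gripper_force: 20.0
```

Request:
send_rows:
  moves:
    - {"xyz":[0,0,0.005],"delta_rot":[0,0,0],"fingers":1}
    - {"xyz":[0,0,0.01],"delta_rot":[0,0,0],"fingers":1}
    - {"xyz":[0,0,0.01],"delta_rot":[0,0,0],"fingers":1}

```text
time_s: 7.05
tcp_pos: [0.4813, 0.2218, 0.2134]
ee_rot: [0.249, 3.13, 0.002]
force: [-0.1, -0.6, -0.4]
finger_gap: 0.0193
gripper_force: 20.0
```

Request:
send_rows:
  moves:
    - {"xyz":[0,0,0.005],"delta_rot":[0,0,0],"fingers":1}
    - {"xyz":[0,0,0.01],"delta_rot":[0,0,0],"fingers":1}
    - {"xyz":[0,0,0.01],"delta_rot":[0,0,0],"fingers":1}

```text
time_s: 7.3
tcp_pos: [0.4815, 0.2218, 0.213]
ee_rot: [0.249, 3.13, 0.003]
force: [-2.0, -0.0, 4.8]
finger_gap: 0.0197
gripper_force: 20.0
```

Request:
send_rows:
  moves:
    - {"xyz":[0,0,0],"delta_rot":[0,0,0],"fingers":0.53}
    - {"xyz":[0,0,0],"delta_rot":[0,0,0],"fingers":0.53}
    - {"xyz":[0,0,0],"delta_rot":[0,0,0],"fingers":0.53}
    - {"xyz":[0,0,-0.1],"delta_rot":[0,0,0],"fingers":0.53}
    - {"xyz":[0,0,-0.4],"delta_rot":[0,0,0],"fingers":0.53}
    - {"xyz":[0,0,-0.8],"delta_rot":[0,0,0],"fingers":0.53}
    - {"xyz":[0.2,0,-1],"delta_rot":[0,0,0],"fingers":0.53}
    - {"xyz":[0.5,0,-1],"delta_rot":[0,0,0],"fingers":0.53}

```text
time_s: 7.97
tcp_pos: [0.4355, 0.23, 0.3191]
ee_rot: [0.251, 3.117, 0.011]
force: [-0.2, 0.3, 0.6]
finger_gap: 0.0442
gripper_force: 0.0
```

Request:
send_rows:
  moves:
    - {"xyz":[0.2,0.2,-0.3],"delta_rot":[0,0,0],"fingers":0.53}
    - {"xyz":[0.2,0.4,-0.5],"delta_rot":[0,0,0],"fingers":0.53}
    - {"xyz":[0.2,0.4,-0.5],"delta_rot":[0,0,0],"fingers":0.53}
    - {"xyz":[0.2,0.4,-0.5],"delta_rot":[0,0,0],"fingers":0.53}

```text
time_s: 8.3
tcp_pos: [0.4185, 0.2727, 0.3642]
ee_rot: [0.246, 3.127, 0.005]
force: [0.1, -0.3, 0.1]
finger_gap: 0.0444
gripper_force: 0.0
```

```bash
python3 - <<'E'
from plant import env,vision
import cv2,numpy as np
from h import *
s=env.state();f=vision.grab_frame('wrist');np.savez('w4.npz',**f,tcp_pos=s['tcp_pos'],ee_rot=s['ee_rot']);cv2.imwrite('pics/w4.png',f['image'][:,:,::-1])
p=wpose(f,s);P=cloud(f,p);z=P[...,2];m=(z>.02)&(z<.03)&(np.hypot(P[...,0]-.49,P[...,1]-.2945)<.021);q=P[m];v,u=np.nonzero(m)
print(len(q),u.mean(),v.mean(),q.mean(0),cv2.minEnclosingCircle(q[:,:2].astype(np.float32)*1000))
E
python3 plan.py 0.490 .2945 .06 -9.3
```

```text
636 310.7657232704403 266.3160377358491 [0.48850808 0.29230718 0.02545662] ((489.92291259765625, 294.1597595214844), 14.972121238708496)
t 8.35 calls 2 rot [0.002 0.002 0.006] | call1 [-0.335  0.167  0.612] | then each [-0.336  0.169  0.611] total [-0.672  0.338  1.222] q6 -1.01 force [-0.2 -0.4 -0. ]
```

View pics/w4.png

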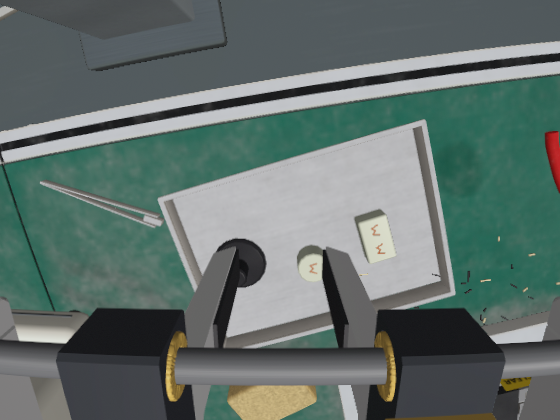

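The picture shows the cap flat in the tray's free end at (240,265), the round mount at (312,266) and the block untouched at (376,238).

Request:
send_rows:
  moves:
    - {"xyz":[-0.35,0.17,0.1],"delta_rot":[0.002,0.002,0.006],"fingers":0.53}
    - {"xyz":[-0.68,0.34,0.2],"delta_rot":[0.002,0.002,0.006],"fingers":0.53}
    - {"xyz":[-0.68,0.34,0.6],"delta_rot":[0.002,0.002,0.006],"fingers":0.53}
    - {"xyz":[-0.68,0.34,1.0],"delta_rot":[0.002,0.002,0.006],"fingers":0.53}
    - {"xyz":[-0.68,0.34,1.0],"delta_rot":[0.002,0.002,0.006],"fingers":0.53}
    - {"xyz":[-0.68,0.34,1.0],"delta_rot":[0.002,0.002,0.006],"fingers":0.53}

```text
time_s: 8.85
tcp_pos: [0.4893, 0.2933, 0.2582]
ee_rot: [-0.258, -3.121, 0.008]
force: [-0.2, -0.2, -0.8]
finger_gap: 0.0439
gripper_force: 0.0
```

```bash
python3 plan.py 0.490 .2943 .024 -9.3
```

```text
t 8.85 calls 1 rot [-0.007 -0.012 -0.003] | call1 [-0.01   0.014  0.538] | then each [-0.005  0.011  0.538] total [-0.005  0.011  0.538] q6 -1.02 force [-0.2 -0.2 -0.8]
```

Request:
send_rows:
  moves:
    - {"xyz":[-0.01,0.012,0.2],"delta_rot":[0,-0.005,0],"fingers":0.53}
    - {"xyz":[-0.01,0.012,0.4],"delta_rot":[0,-0.005,0],"fingers":0.53}
    - {"xyz":[-0.01,0.012,0.48],"delta_rot":[0,-0.005,0],"fingers":0.53}
    - {"xyz":[-0.01,0.012,0.5],"delta_rot":[0,-0.005,0],"fingers":0.53}
    - {"xyz":[-0.01,0.012,0.5],"delta_rot":[0,-0.005,0],"fingers":0.53}

```text
time_s: 9.27
tcp_pos: [0.4924, 0.296, 0.2135]
ee_rot: [0.256, 3.127, 0.0]
force: [0.0, 0.4, -0.0]
finger_gap: 0.0441
gripper_force: 0.0
```

```bash
python3 plan.py 0.490 .2943 .024 -9.3
```

```text
t 9.27 calls 1 rot [ 0.001  0.005 -0.002] | call1 [ 0.022 -0.021  0.091] | then each [ 0.021 -0.021  0.091] total [ 0.021 -0.021  0.091] q6 -1.01 force [ 0.   0.4 -0. ]
```

Request:
send_rows:
  moves:
    - {"xyz":[0.02,-0.02,0.05],"delta_rot":[0,0.003,0],"fingers":0.53}
    - {"xyz":[0.02,-0.02,0.08],"delta_rot":[0,0.003,0],"fingers":0.53}
    - {"xyz":[0.02,-0.02,0.08],"delta_rot":[0,0.003,0],"fingers":0.53}
    - {"xyz":[0.02,-0.02,0.08],"delta_rot":[0,0.003,0],"fingers":1}
    - {"xyz":[0.02,-0.02,0.08],"delta_rot":[0,0.003,0],"fingers":1}
    - {"xyz":[0.02,-0.02,0.08],"delta_rot":[0,0.003,0],"fingers":1}
    - {"xyz":[0.02,-0.02,0.08],"delta_rot":[0,0.003,0],"fingers":1}
    - {"xyz":[0.02,-0.02,0.08],"delta_rot":[0,0.003,0],"fingers":1}
  newtons: 15

```text
time_s: 9.93
tcp_pos: [0.49, 0.2945, 0.2047]
ee_rot: [0.256, 3.13, 0.0]
force: [-0.5, 0.0, 1.7]
finger_gap: 0.0295
gripper_force: 15.0
```

```bash
python3 plan.py 0.48 .1 .28 -9.3
```

```text
t 9.93 calls 3 rot [ 0.     0.002 -0.001] | call1 [-0.074 -0.645 -0.852] | then each [-0.072 -0.645 -0.852] total [-0.216 -1.935 -2.557] q6 -1.02 force [-0.5  0.   1.7]
```

Request:
send_rows:
  moves:
    - {"xyz":[0,0,-0.2],"delta_rot":[0,0,0],"fingers":1}
    - {"xyz":[0,0,-0.5],"delta_rot":[0,0,0],"fingers":1}
    - {"xyz":[0,0,-0.9],"delta_rot":[0,0,0],"fingers":1}
    - {"xyz":[-0.05,-0.3,-1.0],"delta_rot":[0,0,0],"fingers":1}
    - {"xyz":[-0.1,-0.6,-1.0],"delta_rot":[0,0,0],"fingers":1}

```text
time_s: 10.35
tcp_pos: [0.4915, 0.2346, 0.3092]
ee_rot: [0.25, 3.121, 0.006]
force: [1.1, 0.2, -0.3]
finger_gap: 0.0299
gripper_force: 15.0
```

Request:
send_rows:
  moves:
    - {"xyz":[-0.1,-0.3,-0.3],"delta_rot":[0,0,0],"fingers":1}
    - {"xyz":[-0.2,-0.6,-0.6],"delta_rot":[0,0,0],"fingers":1}
    - {"xyz":[-0.2,-0.9,-0.9],"delta_rot":[0,0,0],"fingers":1}
    - {"xyz":[-0.2,-1.0,-1.0],"delta_rot":[0,0,0],"fingers":1}

```text
time_s: 10.68
tcp_pos: [0.4939, 0.1291, 0.4084]
ee_rot: [0.26, 3.124, -0.001]
force: [-0.1, 0.6, 0.1]
finger_gap: 0.0294
gripper_force: 15.0
```

Request:
send_rows:
  moves:
    - {"xyz":[-0.1,-0.4,-0.3],"delta_rot":[0,0,0],"fingers":1}
    - {"xyz":[-0.2,-0.8,-0.6],"delta_rot":[0,0,0],"fingers":1}
    - {"xyz":[-0.2,-1.0,-0.9],"delta_rot":[0,0,0],"fingers":1}
    - {"xyz":[-0.2,-1.0,-0.95],"delta_rot":[0,0,0],"fingers":1}
    - {"xyz":[-0.2,-1.0,-0.95],"delta_rot":[0,0,0],"fingers":1}

```text
time_s: 11.1
tcp_pos: [0.4972, 0.0277, 0.504]
ee_rot: [0.261, 3.121, -0.001]
force: [0.4, -0.1, 0.2]
finger_gap: 0.0295
gripper_force: 15.0
```

Run:
```python
from plant import env,vision
import cv2,numpy as np
s=env.state();print(s['tcp_pos'],s['joint_velocities'].round(2));f=vision.grab_frame('wrist');np.savez('w5.npz',**f,tcp_pos=s['tcp_pos'],ee_rot=s['ee_rot']);cv2.imwrite('pics/w5.png',f['image'][:,:,::-1])
```

```text
[0.49717503 0.02772127 0.50400188] [ 0.05  0.04  0.08  0.03 -0.04  0.03]
```

View pics/w5.png

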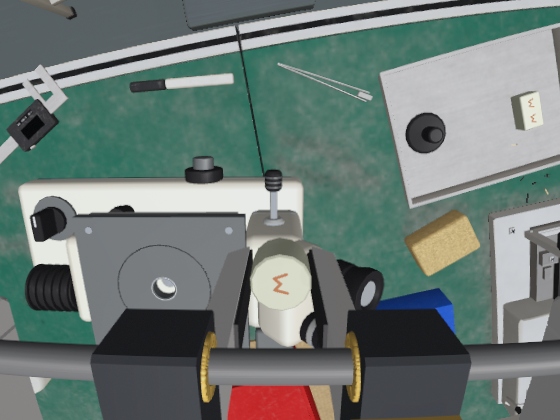

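The picture shows the opening at (164,288) inside its scribed ring, with the round mount held at (280,275).

```bash
python3 - <<'E'
import numpy as np
from h import *
f=dict(np.load('w5.npz'));p=wpose(f,f);I=cv2.cvtColor(f['image'],cv2.COLOR_RGB2GRAY).astype(int)
print(I[288,140:190]);print(I[265:312,164])
P=cloud(f,p);print('stage z',np.median(P[225:245,120:210,2]))
st=np.median(I[225:235,120:210]);D=(abs(I-st)>12).astype(np.uint8);D[:260]=0;D[312:]=0;D[:,:140]=0;D[:,190:]=0
n,l,s,c=cv2.connectedComponentsWithStats(D);k=l[288,164] or 1+s[1:,4].argmax();print(s[k],c[k])
cc=max(cv2.findContours((l==k).astype(np.uint8),0,1)[0],key=cv2.contourArea)
q=np.array([plane(f,float(x),float(y),.16,p)[:2] for x,y in cc[:,0]]);A=np.c_[2*q,np.ones(len(q))];r=np.linalg.lstsq(A,(q**2).sum(1),rcond=None)[0]
print('opening',r[:2],np.sqrt(r[2]+r[:2]@r[:2]))
# scribed ring
ring=[]
for a in np.radians(np.arange(150,390,5)):
    best=None
    for rr in np.arange(36,56,.5):
        u,v=164+rr*np.cos(a),287+rr*np.sin(a)*.95
        if v>306 or u>212: break
        g=I[int(round(v)),int(round(u))]
        if best is None or g<best[0]:best=(g,u,v)
    if best and best[0]<st-8:ring.append(plane(f,best[1],best[2],.16,p)[:2])
q=np.array(ring);A=np.c_[2*q,np.ones(len(q))];r=np.linalg.lstsq(A,(q**2).sum(1),rcond=None)[0]
print('ring',len(q),r[:2],np.sqrt(r[2]+r[:2]@r[:2]))
# mount held, in tool frame
E
python3 plan.py 0.567 -.103 .30 -9.3
```

```text
[123 123 123 123 123 123 123 123 123 124 128 166 155  99  61  61  60  60
  88 175 223 232 232 232 232 232 232 232 232 232 232 232 232 232 232 138
 175 126 125 125 125 125 125 125 125 125 125 125 125 125]
[124 124 124 124 124 124 124 124 124 124 125 126 153 173 163 171 169 167
 170 195 223 232 232 232 232 232 214 141  50  48  47  47  46  92 151 148
 127 124 124 124 124 125 125 121  74  27  26]
stage z 0.15888757038341977
[151 277  26  24 481] [163.6985447  288.35343035]
opening [ 0.57157323 -0.10232896] 0.012941075348824457
ring 47 [ 0.57165962 -0.10253002] 0.04645931997845347
t 11.15 calls 2 rot [ 0.001  0.007 -0.004] | call1 [-0.454 -0.593  0.106] | then each [-0.453 -0.594  0.104] total [-0.906 -1.188  0.209] q6 -1.52 force [ 0.5  0.7 -0.5]
```

Run:
```python
import numpy as np
from h import *
for n,u0,v0,amax,vm,lo,hi,a0 in(('w2',290,305,50,343,48,60,(165,375)),('w3',231,281,60,306,36,52,(120,320)),('w5',164,287,0,306,40,54,(150,390))):
    f=dict(np.load(n+'.npz'));p=wpose(f,f);I=cv2.cvtColor(f['image'],cv2.COLOR_RGB2GRAY).astype(float)
    bh=cv2.morphologyEx(I,cv2.MORPH_BLACKHAT,np.ones((7,7)))
    ring=[];k=0
    for a in np.radians(np.arange(a0[0],a0[1],3)):
        rr=np.arange(lo-4,hi,.5);u=u0+rr*np.cos(a);v=v0+rr*np.sin(a)*.93
        g=bh[np.round(v).astype(int),np.round(u).astype(int)];j=g.argmax()
        if g[j]>12 and v[j]<vm:ring.append(plane(f,u[j],v[j],.16,p)[:2])
    q=np.array(ring)
    for _ in range(4):
        A=np.c_[2*q,np.ones(len(q))];r=np.linalg.lstsq(A,(q**2).sum(1),rcond=None)[0];R=np.sqrt(r[2]+r[:2]@r[:2]);e=abs(np.hypot(*(q-r[:2]).T)-R);q=q[e<max(.0015,2*e.mean())]
    print(n,len(q),r[:2].round(4),R.round(4),e.max().round(4))
# front edge of stage, side view: head-on check
f=dict(np.load('scene0.npz'))
```

```text
w2 70 [ 0.5717 -0.1029] 0.0466 0.0011
w3 42 [ 0.5711 -0.103 ] 0.0461 0.0008
w5 75 [ 0.5715 -0.1024] 0.0465 0.0008
```

```bash
python3 plan.py 0.5715 -.1026 .20 -9.3
```

```text
t 11.15 calls 2 rot [ 0.001  0.007 -0.004] | call1 [-0.474 -0.587  0.607] | then each [-0.475 -0.588  0.604] total [-0.95  -1.177  1.209] q6 -1.52 force [ 0.5  0.7 -0.5]
```

Request:
send_rows:
  moves:
    - {"xyz":[-0.3,-0.4,0],"delta_rot":[0.001,0.007,-0.004],"fingers":1}
    - {"xyz":[-0.5,-0.8,0],"delta_rot":[0.001,0.007,-0.004],"fingers":1}
    - {"xyz":[-0.75,-1.0,0.1],"delta_rot":[0.001,0.007,-0.004],"fingers":1}
    - {"xyz":[-0.95,-1.0,0.3],"delta_rot":[0.001,0.007,-0.004],"fingers":1}

```text
time_s: 11.48
tcp_pos: [0.5752, -0.0877, 0.4696]
ee_rot: [-0.257, -3.13, 0.005]
force: [0.6, 0.4, 0.8]
finger_gap: 0.0297
gripper_force: 15.0
```

Request:
send_rows:
  moves:
    - {"xyz":[0,-0.18,0.2],"delta_rot":[0,0,0],"fingers":1}
    - {"xyz":[0,-0.18,0.5],"delta_rot":[0,0,0],"fingers":1}
    - {"xyz":[0,-0.18,0.8],"delta_rot":[0,0,0],"fingers":1}
    - {"xyz":[0,-0.18,0.9],"delta_rot":[0,0,0],"fingers":1}
    - {"xyz":[0,-0.18,0.9],"delta_rot":[0,0,0],"fingers":1}
    - {"xyz":[0,-0.18,0.9],"delta_rot":[0,0,0],"fingers":1}

```text
time_s: 11.98
tcp_pos: [0.5706, -0.1012, 0.3784]
ee_rot: [-0.249, -3.125, -0.001]
force: [0.6, -0.2, 0.0]
finger_gap: 0.0294
gripper_force: 15.0
```

```bash
python3 plan.py 0.5715 -.1026 .1835 -9.3
```

```text
t 11.98 calls 1 rot [-0.    -0.009  0.004] | call1 [-0.012 -0.013  0.145] | then each [-0.011 -0.013  0.145] total [-0.011 -0.013  0.145] q6 -1.74 force [ 0.6 -0.2  0. ]
```

Request:
send_rows:
  moves:
    - {"xyz":[-0.008,-0.01,0.07],"delta_rot":[0,-0.004,0.002],"fingers":1}
    - {"xyz":[-0.008,-0.01,0.12],"delta_rot":[0,-0.004,0.002],"fingers":1}
    - {"xyz":[-0.008,-0.01,0.13],"delta_rot":[0,-0.004,0.002],"fingers":1}
    - {"xyz":[-0.008,-0.01,0.13],"delta_rot":[0,-0.004,0.002],"fingers":1}

```text
time_s: 12.32
tcp_pos: [0.5714, -0.1032, 0.367]
ee_rot: [-0.254, -3.131, 0.001]
force: [-0.6, -0.2, -0.2]
finger_gap: 0.0294
gripper_force: 15.0
```

```bash
python3 plan.py 0.5715 -.1026 .1825 -9.3
```

```text
t 12.32 calls 1 rot [-0.001 -0.001  0.001] | call1 [-0.     0.006  0.041] | then each [-0.     0.006  0.041] total [-0.     0.006  0.041] q6 -1.74 force [-0.6 -0.2 -0.2]
```

Request:
send_rows:
  moves:
    - {"xyz":[0,0.005,0.015],"delta_rot":[0,0,0],"fingers":1}
    - {"xyz":[0,0.005,0.03],"delta_rot":[0,0,0],"fingers":1}
    - {"xyz":[0,0.005,0.035],"delta_rot":[0,0,0],"fingers":1}
    - {"xyz":[0,0.005,0.04],"delta_rot":[0,0,0],"fingers":1}
    - {"xyz":[0,0.005,0.04],"delta_rot":[0,0,0],"fingers":1}

```text
time_s: 12.73
tcp_pos: [0.5714, -0.1028, 0.3629]
ee_rot: [-0.254, -3.13, 0.001]
force: [-0.8, 0.4, 3.0]
finger_gap: 0.0295
gripper_force: 15.0
```

Request:
send_rows:
  moves:
    - {"xyz":[0,0,0],"delta_rot":[0,0,0],"fingers":0.5}
    - {"xyz":[0,0,0],"delta_rot":[0,0,0],"fingers":0.5}
    - {"xyz":[0,0,0],"delta_rot":[0,0,0],"fingers":0.5}
    - {"xyz":[0,0,0],"delta_rot":[0,0,0],"fingers":0.5}
    - {"xyz":[0,0,-0.2],"delta_rot":[0,0,0],"fingers":0.5}
    - {"xyz":[0,0,-0.6],"delta_rot":[0,0,0],"fingers":0.5}
    - {"xyz":[0,0,-1.0],"delta_rot":[0,0,0],"fingers":0.5}
    - {"xyz":[0.3,0,-1.0],"delta_rot":[0,0,0],"fingers":0.5}

```text
time_s: 13.4
tcp_pos: [0.5461, -0.0993, 0.4726]
ee_rot: [0.252, 3.113, -0.009]
force: [0.4, -1.3, 2.1]
finger_gap: 0.0468
gripper_force: 0.0
```

Request:
send_rows:
  moves:
    - {"xyz":[0.4,0.2,0],"delta_rot":[0,0,0],"fingers":0.5}
    - {"xyz":[0.7,0.4,0],"delta_rot":[0,0,0],"fingers":0.5}
    - {"xyz":[0.7,0.4,0],"delta_rot":[0,0,0],"fingers":0.5}
    - {"xyz":[0.7,0.4,0],"delta_rot":[0,0,0],"fingers":0.5}

```text
time_s: 13.73
tcp_pos: [0.478, -0.0461, 0.4626]
ee_rot: [-0.251, -3.131, 0.001]
force: [0.2, -0.3, 1.5]
finger_gap: 0.0471
gripper_force: 0.0
```

```bash
python3 - <<'E'
from plant import env,vision
import cv2,numpy as np
from h import *
s=env.state();print(s['tcp_pos'],s['joint_velocities'].round(2));f=vision.grab_frame('wrist');np.savez('w6.npz',**f,tcp_pos=s['tcp_pos'],ee_rot=s['ee_rot']);cv2.imwrite('pics/w6.png',f['image'][:,:,::-1])
p=wpose(f,s);P=cloud(f,p);z=P[...,2];m=(abs(z-.185)<.006)&(np.hypot(P[...,0]-.5715,P[...,1]+.1027)<.03);q=P[m];print('mount',len(q),q.mean(0),cv2.minEnclosingCircle(q[:,:2].astype(np.float32)*1000))
for n in('w2','w5'):
    g=dict(np.load(n+'.npz'));P=cloud(g,wpose(g,g));d=P-[.5715,-.1027,0];sx=d@[.987,-.161,0];sy=d@[.161,.987,0]
    m=(P[...,2]>.165)&(P[...,2]<.26)&(sy>75)|((P[...,2]>.165)&(P[...,2]<.26)&(sy>.075)&(sy<.23)&(sx>-.2)&(sx<0));print(n,'head min x',np.percentile(sx[m],[0,1,5]).round(3))
E
python3 plan.py .4928 .0209 .105 -9.3
```

```text
[ 0.47800728 -0.04606434  0.46259306] [-0.02  0.05 -0.07 -0.01 -0.02 -0.  ]
mount 668 [ 0.56895008 -0.09906888  0.18367079] ((570.2913818359375, -101.19607543945312), 14.614901542663574)
w2 head min x [-0.05  -0.049 -0.048]
w5 head min x [-0.05  -0.049 -0.048]
t 13.78 calls 2 rot [-0.002  0.     0.002] | call1 [-0.013  0.346  0.887] | then each [-0.013  0.345  0.888] total [-0.026  0.69   1.776] q6 -1.69 force [ 0.1 -0.1 -0.1]
```

View pics/w6.png

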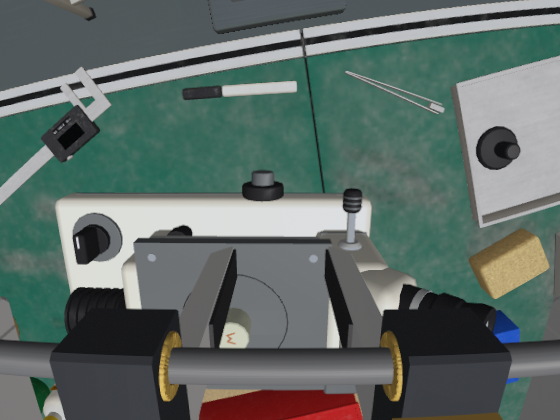

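The picture shows the mount standing in the scribed ring at (236,335), within about 2 mm of the opening's centre. The selector knob is at (351,200).

Request:
send_rows:
  moves:
    - {"xyz":[-0.02,0.4,0],"delta_rot":[0,0,0],"fingers":0.5}
    - {"xyz":[-0.02,0.69,0.2],"delta_rot":[0,0,0],"fingers":0.5}
    - {"xyz":[-0.02,0.69,0.6],"delta_rot":[0,0,0],"fingers":0.5}
    - {"xyz":[-0.02,0.69,0.9],"delta_rot":[0,0,0],"fingers":0.5}
    - {"xyz":[-0.02,0.69,0.9],"delta_rot":[0,0,0],"fingers":0.5}
    - {"xyz":[-0.02,0.69,0.9],"delta_rot":[0,0,0],"fingers":0.5}

```text
time_s: 14.28
tcp_pos: [0.4927, 0.0202, 0.3711]
ee_rot: [-0.254, -3.126, 0.001]
force: [0.7, 0.7, -0.1]
finger_gap: 0.0468
gripper_force: 0.0
```

```bash
python3 plan.py .4928 .0209 .105 -9.3
```

```text
t 14.28 calls 1 rot [-0.001 -0.007 -0.   ] | call1 [-0.004  0.008  0.857] | then each [0.    0.007 0.857] total [0.    0.007 0.857] q6 -1.54 force [ 0.7  0.7 -0.1]
```

Request:
send_rows:
  moves:
    - {"xyz":[0,0.006,0.3],"delta_rot":[0,-0.004,0],"fingers":0.5}
    - {"xyz":[0,0.006,0.6],"delta_rot":[0,-0.004,0],"fingers":0.5}
    - {"xyz":[0,0.006,0.8],"delta_rot":[0,-0.004,0],"fingers":0.5}
    - {"xyz":[0,0.006,0.84],"delta_rot":[0,-0.004,0],"fingers":0.5}
    - {"xyz":[0,0.006,0.84],"delta_rot":[0,-0.004,0],"fingers":0.5}

```text
time_s: 14.7
tcp_pos: [0.4933, 0.0205, 0.2893]
ee_rot: [0.255, 3.129, -0.002]
force: [-0.2, 0.3, 0.9]
finger_gap: 0.0469
gripper_force: 0.0
```

```bash
python3 plan.py .4928 .0209 .105 -9.3
```

```text
t 14.7 calls 1 rot [-0.001  0.003 -0.001] | call1 [0.005 0.004 0.039] | then each [0.005 0.004 0.039] total [0.005 0.004 0.039] q6 -1.54 force [-0.2  0.3  0.9]
```

Request:
send_rows:
  moves:
    - {"xyz":[0,0.004,0.03],"delta_rot":[0,0,0],"fingers":1}
    - {"xyz":[0,0.004,0.03],"delta_rot":[0,0,0],"fingers":1}
    - {"xyz":[0,0.004,0.03],"delta_rot":[0,0,0],"fingers":1}
    - {"xyz":[0,0.004,0.03],"delta_rot":[0,0,0],"fingers":1}
    - {"xyz":[0,0.004,0.03],"delta_rot":[0,0,0],"fingers":1}
    - {"xyz":[0,0.004,0.03],"delta_rot":[0,0,0],"fingers":1}
    - {"xyz":[0,0.004,0.03],"delta_rot":[0,0,0],"fingers":1}
    - {"xyz":[0,0.004,0.03],"delta_rot":[0,0,0],"fingers":1}
  newtons: 30

```text
time_s: 15.37
tcp_pos: [0.4928, 0.021, 0.2866]
ee_rot: [0.253, 3.128, -0.004]
force: [-0.6, -3.3, 5.0]
finger_gap: 0.0169
gripper_force: 30.0
```

Request:
send_rows:
  moves:
    - {"xyz":[0.02,0,0],"delta_rot":[0,0,0],"fingers":1}
    - {"xyz":[0.05,0,0],"delta_rot":[0,0,0],"fingers":1}
    - {"xyz":[0.08,0,0],"delta_rot":[0,0,0],"fingers":1}
    - {"xyz":[0.11,0,0],"delta_rot":[0,0,0],"fingers":1}
    - {"xyz":[0.12,0,0],"delta_rot":[0,0,0],"fingers":1}
    - {"xyz":[0.12,0,0],"delta_rot":[0,0,0],"fingers":1}

```text
time_s: 15.87
tcp_pos: [0.4807, 0.023, 0.2866]
ee_rot: [0.253, 3.128, -0.004]
force: [0.0, -4.3, 6.4]
finger_gap: 0.0173
gripper_force: 30.0
```

Request:
send_rows:
  moves:
    - {"xyz":[0,0,0],"delta_rot":[0,0,0],"fingers":0.5}
    - {"xyz":[0,0,0],"delta_rot":[0,0,0],"fingers":0.5}
    - {"xyz":[0,0,0],"delta_rot":[0,0,0],"fingers":0.5}
    - {"xyz":[0,0,0],"delta_rot":[0,0,0],"fingers":0.5}
    - {"xyz":[0,0,-0.3],"delta_rot":[0,0,0],"fingers":0.5}
    - {"xyz":[0,0,-0.6],"delta_rot":[0,0,0],"fingers":0.5}
    - {"xyz":[0,0,-1.0],"delta_rot":[0,0,0],"fingers":0.5}
    - {"xyz":[0,0,-1.0],"delta_rot":[0,0,0],"fingers":0.5}

```text
time_s: 16.53
tcp_pos: [0.4826, 0.0237, 0.3929]
ee_rot: [0.252, 3.116, -0.001]
force: [0.4, -0.3, 0.5]
finger_gap: 0.0472
gripper_force: 0.0
```

Request:
send_rows:
  moves:
    - {"xyz":[0,-0.4,-0.4],"delta_rot":[0,0,0],"fingers":0.5}
    - {"xyz":[0,-0.8,-0.8],"delta_rot":[0,0,0],"fingers":0.5}
    - {"xyz":[0,-1.0,-0.8],"delta_rot":[0,0,0],"fingers":0.5}
    - {"xyz":[0,-1.0,-0.8],"delta_rot":[0,0,0],"fingers":0.5}

```text
time_s: 16.87
tcp_pos: [0.4644, -0.0788, 0.47]
ee_rot: [0.26, 3.121, -0.008]
force: [0.9, 0.0, 0.8]
finger_gap: 0.0471
gripper_force: 0.0
```

```bash
python3 - <<'E'
from plant import env,vision
import cv2,numpy as np
from h import *
s=env.state();print(s['tcp_pos'],s['joint_velocities'].round(2));f=vision.grab_frame('wrist');np.savez('w7.npz',**f,tcp_pos=s['tcp_pos'],ee_rot=s['ee_rot'])
cv2.imwrite('pics/w7.png',f['image'][:,:,::-1])
p=wpose(f,s);P=cloud(f,p);z=P[...,2];d=P-[.5715,-.1027,0];sx=d@[.987,-.161,0];sy=d@[.161,.987,0]
m=(z>.09)&(z<.125)&(sx<-.088)&(sx>-.15)&(abs(sy-.109)<.02);print('knob sx',sx[m].min(),sx[m].max(),m.sum())
m=(abs(z-.094)<.006)&(np.hypot(P[...,0]-.5037,P[...,1]+.2652)<.03);q=P[m];print('bar',len(q),cv2.minAreaRect(q[:,:2].astype(np.float32)*1000))
E
python3 plan.py .5037 -.2652 .087 -9.3
```

```text
[ 0.46437662 -0.07877694  0.4699933 ] [-0.05  0.01  0.03  0.07  0.02 -0.02]
knob sx -0.12012354180039239 -0.08806488312190112 516
bar 384 ((504.2704162597656, -264.9214172363281), (13.67400074005127, 33.42735290527344), 81.83709716796875)
t 16.92 calls 3 rot [-0.003  0.009 -0.005] | call1 [-0.228 -0.593  0.673] | then each [-0.231 -0.596  0.669] total [-0.692 -1.788  2.008] q6 -1.75 force [-0.7  0.4 -0.3]
```

View pics/w7.png

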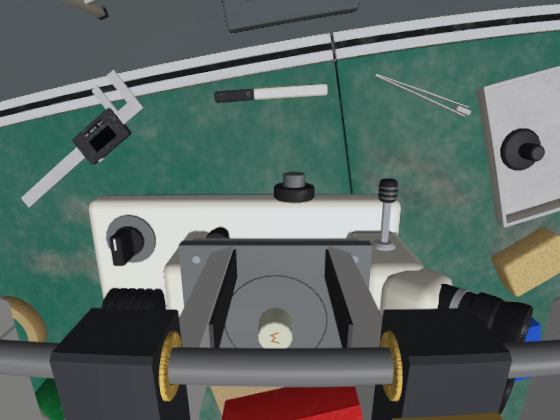

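The picture shows the rod drawn out, with its knob at (388,190), the mount standing at (275,328) and the switch bar at (122,245). The knob's end lies at x = -120 mm, against about -109 at the start.

Request:
send_rows:
  moves:
    - {"xyz":[-0.2,-0.4,0],"delta_rot":[-0.003,0.009,-0.005],"fingers":0.5}
    - {"xyz":[-0.4,-0.8,0],"delta_rot":[-0.003,0.009,-0.005],"fingers":0.5}
    - {"xyz":[-0.5,-1.0,0],"delta_rot":[-0.003,0.009,-0.005],"fingers":0.5}
    - {"xyz":[-0.69,-1.0,0],"delta_rot":[-0.003,0.009,-0.005],"fingers":0.5}

```text
time_s: 17.25
tcp_pos: [0.5157, -0.1877, 0.4637]
ee_rot: [-0.254, -3.123, -0.003]
force: [1.3, -1.2, 0.4]
finger_gap: 0.0469
gripper_force: 0.0
```

Request:
send_rows:
  moves:
    - {"xyz":[0,-0.4,0.1],"delta_rot":[0,0,0],"fingers":0.5}
    - {"xyz":[0,-0.79,0.2],"delta_rot":[0,0,0],"fingers":0.5}
    - {"xyz":[0,-0.79,0.6],"delta_rot":[0,0,0],"fingers":0.5}
    - {"xyz":[0,-0.79,1.0],"delta_rot":[0,0,0],"fingers":0.5}
    - {"xyz":[0,-0.79,1.0],"delta_rot":[0,0,0],"fingers":0.5}
    - {"xyz":[0,-0.79,1.0],"delta_rot":[0,0,0],"fingers":0.5}

```text
time_s: 17.75
tcp_pos: [0.5023, -0.2609, 0.3618]
ee_rot: [-0.246, -3.119, -0.012]
force: [0.6, -0.4, 0.2]
finger_gap: 0.0473
gripper_force: 0.0
```

```bash
python3 plan.py .504 -.265 .089 -9.3
```

```text
t 17.75 calls 1 rot [ 0.008 -0.017  0.006] | call1 [-0.036 -0.043  0.923] | then each [-0.024 -0.037  0.924] total [-0.024 -0.037  0.924] q6 -2.05 force [ 0.6 -0.4  0.2]
```

Request:
send_rows:
  moves:
    - {"xyz":[-0.025,-0.03,0.3],"delta_rot":[0.004,-0.008,0.003],"fingers":0.5}
    - {"xyz":[-0.025,-0.03,0.6],"delta_rot":[0.004,-0.008,0.003],"fingers":0.5}
    - {"xyz":[-0.025,-0.03,0.75],"delta_rot":[0.004,-0.008,0.003],"fingers":0.5}
    - {"xyz":[-0.025,-0.03,0.75],"delta_rot":[0.004,-0.008,0.003],"fingers":0.5}
    - {"xyz":[-0.025,-0.03,0.75],"delta_rot":[0.004,-0.008,0.003],"fingers":0.5}

```text
time_s: 18.17
tcp_pos: [0.5058, -0.2654, 0.2924]
ee_rot: [0.249, 3.129, -0.004]
force: [0.1, 0.2, 0.6]
finger_gap: 0.0471
gripper_force: 0.0
```

```bash
python3 plan.py .504 -.265 .089 -9.3
```

```text
t 18.17 calls 1 rot [-0.003  0.004  0.004] | call1 [0.019 0.002 0.23 ] | then each [0.018 0.001 0.23 ] total [0.018 0.001 0.23 ] q6 -2.05 force [0.1 0.2 0.6]
```

Request:
send_rows:
  moves:
    - {"xyz":[0.015,0,0.12],"delta_rot":[-0.002,0.003,0.003],"fingers":0.5}
    - {"xyz":[0.015,0,0.22],"delta_rot":[-0.002,0.003,0.003],"fingers":0.5}
    - {"xyz":[0.015,0,0.225],"delta_rot":[-0.002,0.003,0.003],"fingers":1}
    - {"xyz":[0.015,0,0.225],"delta_rot":[-0.002,0.003,0.003],"fingers":1}
    - {"xyz":[0.015,0,0.225],"delta_rot":[-0.002,0.003,0.003],"fingers":1}
    - {"xyz":[0.015,0,0.225],"delta_rot":[-0.002,0.003,0.003],"fingers":1}
    - {"xyz":[0.015,0,0.225],"delta_rot":[-0.002,0.003,0.003],"fingers":1}
    - {"xyz":[0.015,0,0.225],"delta_rot":[-0.002,0.003,0.003],"fingers":1}
  newtons: 20

```text
time_s: 18.83
tcp_pos: [0.5034, -0.2659, 0.2687]
ee_rot: [-0.255, -3.131, 0.001]
force: [-0.7, -0.5, -0.0]
finger_gap: 0.0138
gripper_force: 20.0
```

```bash
python3 plan.py .504 -.265 .089 -69.3
```

```text
t 18.83 calls 1 rot [-1.000e-03 -0.000e+00  1.333e+00] | call1 [-0.005  0.01  -0.008] | then each [ 0.006  0.009 -0.007] total [ 0.006  0.009 -0.007] q6 -2.05 force [-0.7 -0.5 -0. ]
```

Request:
send_rows:
  moves:
    - {"xyz":[0,0,0],"delta_rot":[0,0,0.14],"fingers":1}
    - {"xyz":[0,0,0],"delta_rot":[0,0,0.28],"fingers":1}
    - {"xyz":[0,0,0],"delta_rot":[0,0,0.42],"fingers":1}
    - {"xyz":[0,0,0],"delta_rot":[0,0,0.56],"fingers":1}
    - {"xyz":[0,0,0],"delta_rot":[0,0,0.7],"fingers":1}
    - {"xyz":[0,0,0],"delta_rot":[0,0,0.84],"fingers":1}
    - {"xyz":[0,0,0],"delta_rot":[0,0,0.98],"fingers":1}
    - {"xyz":[0,0,0],"delta_rot":[0,0,1.0],"fingers":1}

```text
time_s: 19.5
tcp_pos: [0.5039, -0.2649, 0.2686]
ee_rot: [1.438, 2.793, 0.003]
force: [2.8, 4.4, 0.9]
finger_gap: 0.0136
gripper_force: 20.0
```

```bash
python3 plan.py .5036 -.2655 .0885 -69.3; python3 -c "
from plant import env
print(env.state()['ft_torque'],env.state()['finger_gap'])"
```

```text
t 19.5 calls 1 rot [ 0.002 -0.001  0.33 ] | call1 [-0.003 -0.006 -0.003] | then each [-0.004 -0.005 -0.003] total [-0.004 -0.005 -0.003] q6 -1.26 force [2.8 4.4 0.9]
[ 0.69444994 -0.59122508  0.05591632] 0.013642816377274646
```

Request:
send_rows:
  moves:
    - {"xyz":[0,0,0],"delta_rot":[0,0,0.14],"fingers":1}
    - {"xyz":[0,0,0],"delta_rot":[0,0,0.28],"fingers":1}
    - {"xyz":[0,0,0],"delta_rot":[0,0,0.34],"fingers":1}
    - {"xyz":[0,0,0],"delta_rot":[0,0,0.36],"fingers":1}
    - {"xyz":[0,0,0],"delta_rot":[0,0,0.37],"fingers":1}
    - {"xyz":[0,0,0],"delta_rot":[0,0,0.37],"fingers":1}

```text
time_s: 20.0
tcp_pos: [0.5043, -0.2647, 0.2687]
ee_rot: [1.819, 2.561, 0.004]
force: [4.4, 4.2, 0.5]
finger_gap: 0.0143
gripper_force: 20.2
```

```bash
python3 plan.py .5036 -.2655 .0885 -69.3; python3 -c "
from plant import env
print(env.state()['ft_torque'],env.state()['finger_gap'])"
```

```text
t 20.0 calls 1 rot [ 0.003 -0.001 -0.033] | call1 [-0.005 -0.009 -0.002] | then each [-0.005 -0.009 -0.002] total [-0.005 -0.009 -0.002] q6 -0.97 force [4.4 4.2 0.5]
[ 0.73464679 -0.77691965  0.3999126 ] 0.014283390550413985
```

Request:
send_rows:
  moves:
    - {"xyz":[0,0,0],"delta_rot":[0,0,0],"fingers":0.5}
    - {"xyz":[0,0,0],"delta_rot":[0,0,0],"fingers":0.5}
    - {"xyz":[0,0,0],"delta_rot":[0,0,0],"fingers":0.5}
    - {"xyz":[0,0,0],"delta_rot":[0,0,0],"fingers":0.5}
    - {"xyz":[0,0,-0.3],"delta_rot":[0,0,0],"fingers":0.5}
    - {"xyz":[0,0,-0.6],"delta_rot":[0,0,0],"fingers":0.5}
    - {"xyz":[0,0,-1.0],"delta_rot":[0,0,0],"fingers":0.5}
    - {"xyz":[0,0,-1.0],"delta_rot":[0,0,0],"fingers":0.5}

```text
time_s: 20.67
tcp_pos: [0.5053, -0.2674, 0.3769]
ee_rot: [1.815, 2.547, -0.002]
force: [1.1, -0.3, 1.5]
finger_gap: 0.0468
gripper_force: 0.0
```

Request:
send_rows:
  moves:
    - {"xyz":[0.3,0.3,-0.4],"delta_rot":[0,0,-0.16],"fingers":0.5}
    - {"xyz":[0.5,0.5,-0.8],"delta_rot":[0,0,-0.32],"fingers":0.5}
    - {"xyz":[0.5,0.8,-0.9],"delta_rot":[0,0,-0.48],"fingers":0.5}
    - {"xyz":[0.5,1.0,-0.9],"delta_rot":[0,0,-0.64],"fingers":0.5}
    - {"xyz":[0.5,1.0,-0.9],"delta_rot":[0,0,-0.8],"fingers":0.5}
    - {"xyz":[0.5,1.0,-0.9],"delta_rot":[0,0,-0.96],"fingers":0.5}
    - {"xyz":[0.5,1.0,-0.9],"delta_rot":[0,0,-1.0],"fingers":0.5}

```text
time_s: 21.25
tcp_pos: [0.5821, -0.1856, 0.4581]
ee_rot: [-0.697, -3.062, 0.001]
force: [0.6, -0.6, -0.2]
finger_gap: 0.0468
gripper_force: 0.0
```

```bash
python3 plan.py .465 -.08 .29 -9.3
```

```text
t 21.25 calls 2 rot [-0.001 -0.001 -0.363] | call1 [ 0.756  0.223 -0.061] | then each [ 0.663  0.426 -0.062] total [ 1.326  0.853 -0.123] q6 -1.57 force [ 0.6 -0.6 -0.2]
```

Request:
send_rows:
  moves:
    - {"xyz":[0.4,0.1,-0.05],"delta_rot":[0,0,-0.15],"fingers":0.5}
    - {"xyz":[0.75,0.2,-0.05],"delta_rot":[0,0,-0.3],"fingers":0.5}
    - {"xyz":[0.75,0.2,-0.05],"delta_rot":[0,0,-0.36],"fingers":0.5}
    - {"xyz":[0.75,0.2,-0.05],"delta_rot":[0,0,-0.36],"fingers":0.5}

```text
time_s: 21.58
tcp_pos: [0.5218, -0.134, 0.4626]
ee_rot: [-0.264, -3.128, 0.0]
force: [0.6, -0.7, 0.8]
finger_gap: 0.0465
gripper_force: 0.0
```

Request:
send_rows:
  moves:
    - {"xyz":[0.4,0.2,-0.05],"delta_rot":[0,0,0],"fingers":0.5}
    - {"xyz":[0.66,0.43,-0.05],"delta_rot":[0,0,0],"fingers":0.5}
    - {"xyz":[0.66,0.43,-0.05],"delta_rot":[0,0,0],"fingers":0.5}
    - {"xyz":[0.66,0.43,-0.05],"delta_rot":[0,0,0],"fingers":0.5}
    - {"xyz":[0.66,0.43,-0.05],"delta_rot":[0,0,0],"fingers":0.5}
    - {"xyz":[0.66,0.43,-0.05],"delta_rot":[0,0,0],"fingers":0.5}

```text
time_s: 22.08
tcp_pos: [0.4663, -0.0824, 0.4689]
ee_rot: [0.27, 3.13, -0.001]
force: [-0.3, 0.4, 1.0]
finger_gap: 0.0471
gripper_force: 0.0
```

Run:
```python
from plant import env,vision
import cv2,numpy as np
from h import *
s=env.state();print(s['time_s'],s['tcp_pos'],s['joint_velocities'].round(2));f=vision.grab_frame('wrist')
C=lambda q:cv2.minEnclosingCircle(q[:,:2].astype(np.float32)*1000);Rr=lambda q:cv2.minAreaRect(q[:,:2].astype(np.float32)*1000)
def rep(P,t):
    z=P[...,2];d=P-[.5715,-.1027,0];sx=d@[.987,-.161,0];sy=d@[.161,.987,0];H=lambda x,y,r:np.hypot(P[...,0]-x,P[...,1]-y)<r
    for n,m in(('mount',(abs(z-.185)<.006)&H(.5715,-.1027,.03)),('bar',(abs(z-.094)<.006)&H(.504,-.265,.03)),('cap knob',(abs(z-.039)<.006)&H(.48,.22,.04)),('block',(abs(z-.024)<.005)&H(.472,.358,.035))):
        q=P[m];print(t,n,len(q),len(q)>9 and (q.mean(0).round(4),C(q),Rr(q)))
    m=(z>.09)&(z<.125)&(sx<-.088)&(sx>-.15)&(abs(sy-.109)<.02);print('knob sx',sx[m].min() if m.any() else 0)
rep(cloud(f,wpose(f,s)),'wrist');g=vision.grab_frame('scene');rep(cloud(g),'scene')
# ring marks along the rod
I=cv2.cvtColor(f['image'],cv2.COLOR_RGB2GRAY)
p=wpose(f,s)
for x in np.arange(-.112,-.046,.002):
    w=np.array([.5715,-.1027,0])+x*np.array([.987,-.161,0])+.1093*np.array([.161,.987,0]);w[2]=.108
    c=p[1].T@(w-p[0]);a=c[:2]/c[2];a=a*(1+f['k1']*(a@a));u,v=f['fx']*a[0]+f['cx'],f['fy']*a[1]+f['cy'];print(round(x*1000),I[int(round(v)),int(round(u))],end=' ')
```

```text
22.0833 [ 0.46633068 -0.08235857  0.46887733] [-0.01  0.01 -0.    0.    0.   -0.  ]
wrist mount 829 (array([ 0.5683, -0.1021,  0.1838]), ((570.8289184570312, -102.81015014648438), 15.4110689163208), ((568.5037231445312, -102.07499694824219), (29.082901000976562, 25.051355361938477), 78.59770202636719))
wrist bar 373 (array([ 0.5035, -0.2641,  0.0923]), ((503.71856689453125, -265.61376953125), 17.076494216918945), ((504.3894348144531, -265.5605773925781), (14.20434856414795, 33.800498962402344), 18.852956771850586))
wrist cap knob 235 (array([0.4826, 0.22  , 0.038 ]), ((483.1971740722656, 221.61387634277344), 10.023232460021973), ((482.9461364746094, 221.00787353515625), (19.138450622558594, 18.165369033813477), 3.066450834274292))
wrist block 0 False
knob sx -0.12016593195334832
scene mount 87 (array([ 0.5702, -0.1056,  0.1859]), ((570.4347534179688, -105.25434112548828), 15.759069442749023), ((570.8110961914062, -105.87028503417969), (30.544363021850586, 27.272626876831055), 52.14813232421875))
scene bar 72 (array([ 0.5013, -0.2678,  0.0937]), ((502.2532958984375, -266.6572265625), 17.930803298950195), ((502.59033203125, -266.5352478027344), (16.3685302734375, 34.65357971191406), 19.89408302307129))
scene cap knob 31 (array([0.4835, 0.2188, 0.0392]), ((483.65118408203125, 219.4969482421875), 12.14957046508789), ((483.69781494140625, 219.4793701171875), (24.081308364868164, 16.296554565429688), 59.193626403808594))
scene block 83 (array([0.4727, 0.356 , 0.0248]), ((473.06024169921875, 360.6212463378906), 27.67206573486328), ((473.1053161621094, 359.502197265625), (45.170310974121094, 38.342018127441406), 1.9799033403396606))
knob sx -0.11928888216047012
-112 100 -110 50 -108 91 -106 66 -104 57 -102 101 -100 40 -98 117 -96 161 -94 161 -92 161 -90 160 -88 160 -86 160 -84 160 -82 160 -80 160 -78 160 -76 160 -74 160 -72 160 -70 160 -68 161 -66 161 -64 161 -62 160 -60 160 -58 160 -56 82 -54 114 -52 151 -50 160 -48 124
```

All the checks agree: the bar has turned about 60° to its stop, the first dark ring is at the bushing mouth, and the mount is centred within about 1 mm. The cap lies flat in the tray and the block hasn't moved. I'll hand it in.

```bash
python3 -c "
from plant import workorder
print(workorder.finish_job())"
```

```text
the job is handed in; nothing more can be done
None
```

The job is handed in at about 22 s of the 72 s limit: cap flat in the tray, round mount centred over the opening, selector rod at its middle click, lamp switch on at its stop, and the rectangular mount untouched; the hand-in gave no verdict.

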